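# Set out the spindle parts for deburring

### The job

Set out the spindle parts for deburring around the big whetstone and the beech block, which stay where they are: lay the steel spacer ring on the middle of the whetstone, stand the flange nut on the middle of the block, and stand the brass bush on the bench midway between the stone and the block. Then stand the loupe straight in front of the bush, on the robot's side and parallel to the long sides of the stone, with about 4 cm clear between bush and loupe. Everything stands flat as it does now, and the other things on the bench are left alone.

Things in the scene. Friction and masses are not known exactly. Their poses are not given: they have to be found in the camera images.
- spacer_ring: Turned steel spacer ring, plain grey, lying flat: outer diameter 38 mm, 11 mm high. Origin: centre of its underside, z up. To be moved.
- flange_nut: Grey steel flange nut: round flange 38 mm across and 5 mm high at the bottom, hexagonal body above it 27 mm across flats (the flats face its x axis) and 30 mm across corners, 19 mm high in all. Origin: centre of its underside, z up. Grip the hexagon above the flange. To be moved.
- brass_bush: Brass arbor bush standing on its flange: flange 32 mm across at the bottom, narrower neck above it, 24 mm high in all. Origin: centre of its underside, z up. Grip it low, at the flange. To be moved.
- loupe: Black watchmaker's loupe standing on its small end, a cup that widens upward to 36 mm across at the top rim, 34 mm high. Origin: centre of its underside, z up. To be moved.
- wood_block: Beech block, 55 mm (its x) by 90 mm (its y) by 35 mm high, loose. Origin: centre of its underside; its y axis, the long side, points roughly towards the robot (world -x, within 0.1 rad). Stays where it is; the nut goes on top of it. It lies side by side with the whetstone, long sides parallel, level with it, centres 155 mm apart along the block's x axis; which of the two is on the left varies.
- whetstone: Green-grey two-layer whetstone, the big one: 45 mm (its x) by 130 mm (its y) by 22 mm high, loose. Origin: centre of its underside; its y axis, the long side, points roughly towards the robot like the block's. Stays where it is; the spacer ring goes on top of it.
- screw_tub: Bystander: small tub with a blue lid, 47 mm across, 46 mm high. Origin: centre of its underside. Leave alone. To its right, behind the stone and the block, stands a drawer cabinet 175 mm high: near face at x 0.65, from y -0.09 to -0.27.
- tape_roll: Bystander: black roll of tape lying flat, 58 mm across, 19 mm high. Origin: centre of its underside. Leave alone. To its left stands the extraction hood, a hose of 160 mm diameter round x 0.47, y 0.195 up to z 0.47, and behind that a clear splash screen up to z 0.63 (from x 0.48, y 0.29 to x 0.55, y 0.13).
- small_stone: Bystander: small grey whetstone, 25 by 90 by 20 mm. Origin: centre of its underside. Leave alone. An arm coming from the left passes over the hose beside it (z above 0.5 at the fingertips), on the robot's side of the splash screen.
Things that resemble listed ones, but are neither listed nor needed, are in the scene too. Leave any turquoise look-alike of the spacer_ring alone.

How it is judged:
At the end, for the whole second after the job is handed in: Ring on the stone and nut on the block, within 12 mm of centre; bush on the bench midway between (13 mm); loupe in front of it (about 15 mm), 74 mm apart between centres (20 mm); all four upright and at rest; block and stone within 15 mm, bystanders within 20 mm of their starts (horizontal distance between spacer_ring and whetstone below 0.012 m and height (world z) of spacer_ring between 0.018 and 0.026 m and horizontal distance between flange_nut and wood_block below 0.012 m and height (world z) of flange_nut between 0.031 and 0.039 m and y of brass_bush in the frame of wood_block between -0.013 and 0.013 m and horizontal distance between brass_bush and wood_block below 0.0905 m and horizontal distance between brass_bush and whetstone below 0.0905 m and height (world z) of brass_bush between -0.004 and 0.004 m and horizontal distance between loupe and wood_block between 0.092 and 0.122 m and horizontal distance between loupe and whetstone between 0.092 and 0.122 m and y of loupe in the frame of wood_block above 0.03 m and horizontal distance between loupe and brass_bush between 0.054 and 0.094 m and height (world z) of loupe between -0.004 and 0.004 m and angle between each of spacer_ring, flange_nut, brass_bush, loupe's own z axis and vertical below 0.12 rad and linear speed of each of spacer_ring, flange_nut, brass_bush, loupe below 0.02 m/s and angular speed of each of spacer_ring, flange_nut, brass_bush, loupe below 0.3 rad/s and distance of each of wood_block, whetstone from where it was at the start of the episode below 0.015 m and distance of each of screw_tub, tape_roll, small_stone from where it was at the start of the episode below 0.02 m); the robot touches nothing.
It fails at once if the block or the whetstone is pushed more than 20 mm away (distance of any of wood_block, whetstone from where it was at the start of the episode above 0.02 m).
It fails at once if the tub, the tape roll or the small stone is moved more than 30 mm (distance of any of screw_tub, tape_roll, small_stone from where it was at the start of the episode above 0.03 m).
It also fails if it takes over 107 s, if anything falls off the work surface, if the arm or the gripper's body presses on something with over 40 N, if the wrist force passes 120 N, or if a joint passes its speed limit or range.

### The arm

A 6-joint arm with a two-finger parallel gripper is mounted at the origin on a cart in front of the work surface, level with it; the furniture and walls round the work are solid. World frame = base frame: x ahead of the robot, y to its left, z up, the work surface at z = 0. Lengths are in m, angles in rad, forces in N, time in s.
With the tool pointing down it reaches from about 0.4 to 0.825 m from the base axis. Payload 7 kg.
Tool frame: the origin (TCP) lies midway between the tips of the shut fingers; the grasp point (between the pads) lies 19 mm behind it (grip_point_offset is the distance from the TCP to the grasp point, in m); z points along the fingers, y is the line along which they close (so a half turn about z gives the same grasp; the last joint's range is limited). The gripper opens to 88 mm and grips with 3 to 60 N. Pads are 19 mm wide; open, the fingers measure 130 mm over their backs; the gripper's body (78 mm by 193 mm) begins 47 mm behind the grasp point.
Start: joints at [1.614, 0.359, 0.012, 0, -1.224, -0.288], TCP at [0.164, 0.655, 0.227] pointing down, gripper open.
Joint ranges: [-3.07, 3.07], [-1.43, 2.12], [-1.02, 1.25], [-3.03, 1.67], [-3.05, -0], [-3.03, 3.03]. Speed limits (rad/s): [2.39, 2.39, 3.01, 3.14, 3.14, 3.14].

### API

Orientations are given as [roll, pitch, yaw] about the fixed x, y, z axes, in that order (R = Rz(yaw) Ry(pitch) Rx(roll)).
In Python, from station import get_state, grab_frame, camera_params, job_done, grip_point_offset gives the robot as it stands.
- The arm moves only by the shell command python3 -m creep 'ROWS' [FORCE]. ROWS is JSON, a list that holds one entry, the list of rows, each a list of 7 numbers: the finger opening in cm, from 0 to 8.76, then the shift along the tool's x, y, z in cm, then the turn, a rotation vector about the tool's x, y, z in rad. In form: [[[fingers, tx, ty, tz, wx, wy, wz], ...]]. A call has 1 to 20 rows; each row is the pose to reach, as a shift and turn from the pose commanded when the call began, along the tool's axes at that moment; what a row does not reach only later rows make up. A row lasts 1/8 s, in which the tool goes at most 62.5 mm and 10.7 degrees, less where a joint would pass 70% of its speed; a pose out of reach is approached as far as the arm can. A call with a gripper value outside its range is refused whole. The fingers move at their own pace and stop on an object; FORCE is the grip in N (left out, the last holds). Time passes only in rows, so rows that repeat a pose let the fingers close. It gives the time, the measured TCP pose, the force, the opening and the grip force at its end, in the units of the state.
- get_state(): the state, without advancing time (a new reading comes with each control period).
- grab_frame(name): name is "side" or "top"; returns the picture (480x640x3 uint8, blue, green, red); there is no depth.
- camera_params(name): a dict with "vertical_fov" (degrees; the focal length in pixels is half the picture's height over the tangent of half this angle, whatever the lens; pixels are square), "cx", "cy" (the principal point, pixels), "k1" (the pictures are not rectified: a ray, as slopes to the right and down, at radius r is drawn at 1 + k1 r^2 times it, then the intrinsics apply), "view" (4x4, takes a point from world to camera coordinates). Camera axes: x right, y down, z forward; pixel columns grow to the right and rows downward; lengths in m; the calibration is good to about 2 mm. A picture is of the moment at which its call begins. camera_params takes no time and is no camera call.
- job_done(): hands the job in; it is judged then, once.
The state is a dict: "t": time; "q": joint angles; "qd": joint speeds; "joint_efforts": joint torques, N m; "eef_pos": TCP position; "ee_rot": TCP orientation; "force": force on the tool from outside, world axes, zero at the start; "moment": the same for the moment, N m; "width": finger opening in m; "gripper_force": force on a finger pad.
Only numpy, scipy, OpenCV 4.12 (cv2) and the standard library are available. Lean on these libraries where they do the work, as an engineer would, in place of code of your own. Each camera call takes 0.05 s, during which the arm holds its last target. There are 200 camera calls.

## Working session

There is one attempt and no reset: what is moved stays moved. The work goes in short steps, Python scripts to look and compute and a shell command to move; the robot and the scene stay as the last step left them, time stands still between calls to the robot, and variables do not carry over. Pictures are saved under pics/ and viewed, at most 18 in all, crops included, and the job is handed in when it is done.

```bash
ls; mkdir -p pics; cat > h.py <<'E'
import numpy as np, cv2
from station import *
def K(n):
    c=camera_params(n); f=240/np.tan(np.radians(c["vertical_fov"])/2); return c,f
def proj(n,p):
    c,f=K(n); V=np.array(c["view"]); q=V[:3,:3]@np.array(p,float)+V[:3,3]
    s=q[:2]/q[2]; s=s*(1+c["k1"]*(s@s)); return s*f+[c["cx"],c["cy"]]
def back(n,u,v,z):
    c,f=K(n); d=(np.array([u,v],float)-[c["cx"],c["cy"]])/f; s=d.copy()
    for _ in range(50): s=d/(1+c["k1"]*(s@s))
    V=np.array(c["view"]); R=V[:3,:3]; o=-R.T@V[:3,3]; r=R.T@np.array([s[0],s[1],1]); return o+r*(z-o[2])/r[2]
E
python3 - <<'E'
from h import *
for n in("side","top"):
    cv2.imwrite(f"pics/{n}0.png",grab_frame(n)); c,f=K(n); V=np.array(c["view"]); print(n,f,c["k1"],c["cx"],c["cy"],-V[:3,:3].T@V[:3,3]); print(V.round(3))
s=get_state(); print(s, grip_point_offset)
E
```

```text
pics
side 602.8520820137417 -0.0101339694350903 319.3209209329541 242.64419821190987 [ 0.31914234 -0.52754776  0.75861823]
[[ 0.944 -0.329  0.011 -0.483]
 [-0.265 -0.778 -0.57   0.107]
 [ 0.196  0.536 -0.821  0.843]
 [ 0.     0.     0.     1.   ]]
top 522.4522680651639 -0.10290082836388488 312.3880795660746 237.25919819006378 [ 0.40487225 -0.08265685  0.88078405]
[[-0.017 -1.    -0.014 -0.063]
 [-0.991  0.019 -0.131  0.518]
 [ 0.131  0.012 -0.991  0.821]
 [ 0.     0.     0.     1.   ]]
{'t': 0.1, 'q': array([ 1.61411489e+00,  3.59328837e-01,  1.11791358e-02, -2.81000921e-04,
       -1.22409791e+00, -2.88091706e-01]), 'qd': array([ 1.27395397e-03, -2.62545688e-03,  3.05643150e-03,  1.44997507e-03,
        9.93542678e-05,  2.78190750e-03]), 'joint_efforts': array([-1.14636037e-03, -5.84160197e+01,  2.93752617e+01,  7.01575130e+00,
        1.01533189e-02, -4.96433904e-05]), 'eef_pos': array([0.16351187, 0.65446464, 0.22572503]), 'ee_rot': array([ 3.14012612e+00, -1.59090596e-04, -2.44868698e-01]), 'force': array([-0.42161881,  0.00242364,  0.38409149]), 'moment': array([-0.01126677,  0.00210177, -0.01145287]), 'gripper_force': 0.0, 'width': 0.08771584158969987} 0.0188
```

```bash
python3 -m creep --help 2>&1 | head -20
```

```text
invalid input: not JSON, or not a number
```

View pics/top0.png

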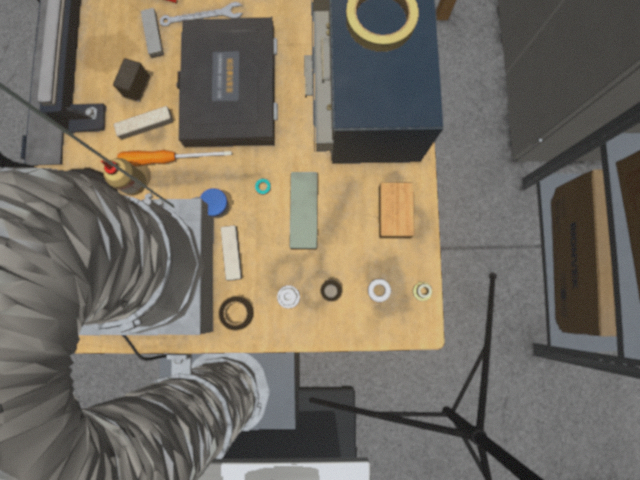

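View pics/side0.png

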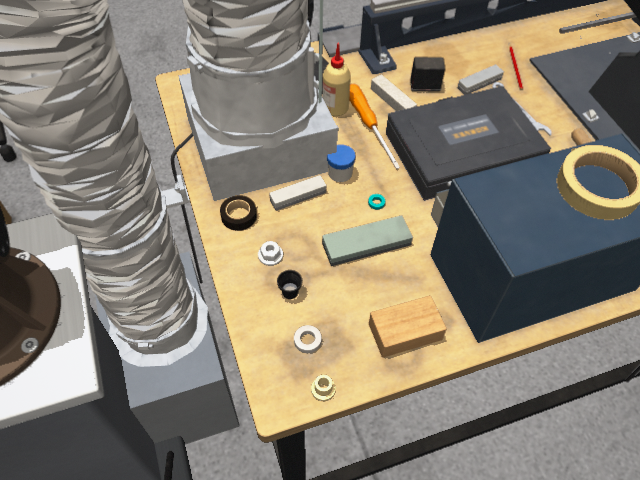

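The top view shows the tub at (215,203), turquoise ring (262,186), whetstone (304,210), block (396,210), small stone (232,252), tape (236,313), nut (288,296), loupe (331,290), steel ring (379,290) and bush (422,291). The hose arches over the left side. Next I'll measure them.

```bash
python3 - <<'E'
from h import *
t=cv2.imread("pics/top0.png"); s=cv2.imread("pics/side0.png")
for n,pts in {"top":{"nut":(288,296,.019),"loupe":(331,290,.034),"ring":(379,290,.011),"bush":(422,291,.024),"tape":(236,313,.019),"tub":(215,203,.046),"small":(232,252,.02),"hosebase2":(250,390,.1),"hoseL":(30,300,.4),"hosearchtop":(150,220,.47),"cabL":(331,161,.175),"cabR":(437,161,.175)},
 "side":{"nut":(270,249,.019),"loupe":(290,278,.034),"ring":(308,337,.011),"bush":(323,383,.024),"hosebase2":(150,340,0),"hosebase1":(250,130,.1),"cabnear":(480,333,0)}}.items():
    for k,(u,v,z) in pts.items(): print(n,k,back(n,u,v,z).round(4))
# corners of stone/block tops via colour blobs
hsv=cv2.cvtColor(t,cv2.COLOR_BGR2HSV); print("stone hsv",hsv[210,304],"block",hsv[210,396],"bench",hsv[250,350])
cr=cv2.resize(t[160:320,200:460],None,fx=3,fy=3,interpolation=cv2.INTER_CUBIC); cv2.imwrite("pics/tc.png",cr)
cr=cv2.resize(s[180:420,220:460],None,fx=2.5,fy=2.5,interpolation=cv2.INTER_CUBIC); cv2.imwrite("pics/sc.png",cr)
E
```

```text
top nut [ 0.4225 -0.0304  0.019 ]
top loupe [ 0.4306 -0.1009  0.034 ]
top ring [ 0.4297 -0.181   0.011 ]
top bush [ 0.4262 -0.25    0.024 ]
top tape [0.3959 0.0555 0.019 ]
top tub [0.5751 0.0859 0.046 ]
top small [0.4968 0.062  0.02  ]
top hosebase2 [0.2838 0.0224 0.1   ]
top hoseL [0.4135 0.1933 0.4   ]
top hosearchtop [0.4759 0.0534 0.47  ]
top cabL [ 0.6049 -0.1018  0.175 ]
top cabR [ 0.6024 -0.2499  0.175 ]
side nut [ 0.4229 -0.0326  0.019 ]
side loupe [ 0.4333 -0.099   0.034 ]
side ring [ 0.4316 -0.1829  0.011 ]
side bush [ 0.4272 -0.2563  0.024 ]
side hosebase2 [ 0.2264 -0.1118  0.    ]
side hosebase1 [0.4452 0.1336 0.1   ]
side cabnear [ 0.6618 -0.2498  0.    ]
stone hsv [ 49  26 169] block [ 16 133 204] bench [ 19  99 211]
```

View pics/tc.png

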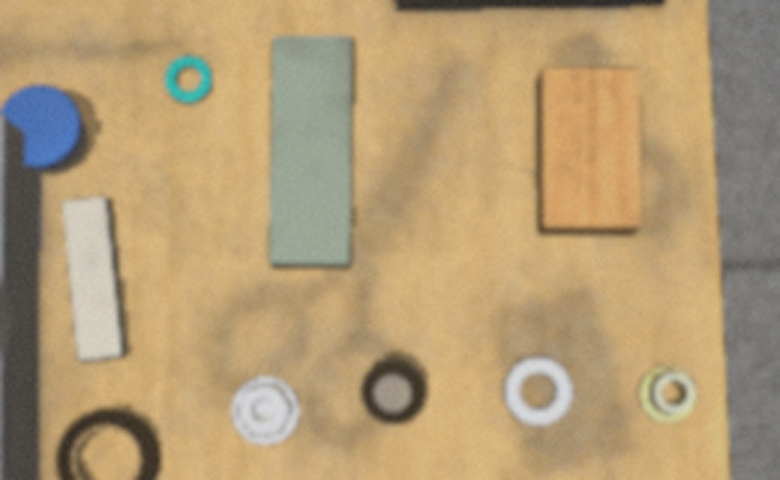

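View pics/sc.png

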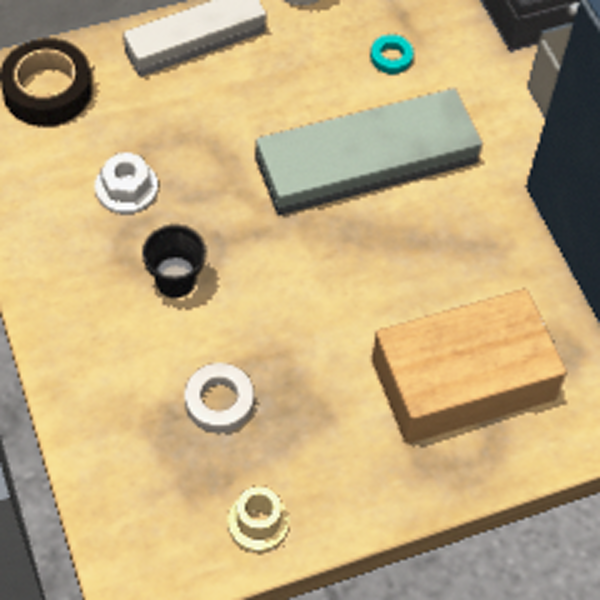

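```bash
python3 - <<'E'
from h import *
T=lambda x,y,z: back("top",200+(x+.5)/3-.5,160+(y+.5)/3-.5,z)
S=lambda x,y,z: back("side",220+(x+.5)/2.5-.5,180+(y+.5)/2.5-.5,z)
for k,a,b in [("nut",T(266,409,.019),S(124,170,.019)),("nutfl",T(266,411,.005),S(127,185,.005)),("loupe",T(394,390,.034),S(175,252,.034)),("ring",T(539,391,.011),S(220,396,.011)),("bushtop",T(674,393,.024),S(262,505,.024)),("bushfl",T(667,393,.004),S(258,524,.004))]:
    print(k,a[:2].round(4),b[:2].round(4),((a+b)/2)[:2].round(4))
for k,z,a,b in [("stone",.022,[(273,38),(352,38),(351,265),(271,264)],[(257,150),(458,90),(482,150),(280,200)]),("block",.035,[(542,68),(639,68),(638,231),(542,230)],[(375,340),(525,290),(563,372),(410,418)])]:
    for f,p in((T,a),(S,b)):
        P=np.array([f(*q,z)[:2] for q in p]).astype(np.float32); r=cv2.minAreaRect(P*1000); print(k,P.mean(0).round(4),np.round(r[1],1),"angle",round(r[2],1),P.round(3).tolist())
for p in [(.227,-.1,0),(0.3,.05,0)]: print(proj("top",p),proj("side",p))
E
```

```text
nut [ 0.4224 -0.0309] [ 0.4225 -0.0301] [ 0.4225 -0.0305]
nutfl [ 0.4216 -0.0301] [ 0.4231 -0.0317] [ 0.4224 -0.0309]
loupe [ 0.4311 -0.1009] [ 0.4316 -0.1027] [ 0.4314 -0.1018]
ring [ 0.4297 -0.1816] [ 0.4307 -0.1843] [ 0.4302 -0.1829]
bushtop [ 0.4267 -0.2539] [ 0.4295 -0.2553] [ 0.4281 -0.2546]
bushfl [ 0.4272 -0.254 ] [ 0.4271 -0.257 ] [ 0.4272 -0.2555]
stone [ 0.5654 -0.0583] [ 44.5 128.5] angle 88.8 [[0.6299999952316284, -0.03700000047683716], [0.6290000081062317, -0.0820000022649765], [0.5009999871253967, -0.07900000363588333], [0.5019999742507935, -0.03500000014901161]]
stone [ 0.5664 -0.0634] [132.1  46. ] angle 1.2 [[0.5009999871253967, -0.04399999976158142], [0.6330000162124634, -0.04100000113248825], [0.6290000081062317, -0.08699999749660492], [0.5019999742507935, -0.0820000022649765]]
block [ 0.5608 -0.2115] [53.8 91.3] angle 87.9 [[0.6069999933242798, -0.18700000643730164], [0.6060000061988831, -0.23999999463558197], [0.5149999856948853, -0.23600000143051147], [0.515999972820282, -0.18299999833106995]]
block [ 0.5613 -0.2153] [90.1 52.3] angle 0.2 [[0.5170000195503235, -0.19099999964237213], [0.6069999933242798, -0.1889999955892563], [0.6050000190734863, -0.2409999966621399], [0.5170000195503235, -0.23899999260902405]]
[332.55812947 414.275631  ] [148.91535317 332.52729659]
[241.38824036 370.76041244] [178.87919671 235.18649799]
```

```bash
cat >> h.py <<'E'
from scipy.spatial.transform import Rotation as Ro
def plan(*wps,base=None):
    """print tx,ty,tz (cm), w (rad) from present pose for each (x,y,z,yaw)"""
    s=get_state(); p=s["eef_pos"]; R=Ro.from_euler("xyz",s["ee_rot"]) 
    if base: p=np.array(base[:3]); R=Ro.from_euler("xyz",[np.pi,0,base[3]])
    print("t",round(s["t"],2),"p",s["eef_pos"].round(4),"rot",s["ee_rot"].round(3),"w",round(s["width"],4),"q",s["q"].round(2))
    for x,y,z,a in wps:
        d=R.inv().apply(np.array([x,y,z])-p)*100; w=(R.inv()*Ro.from_euler("xyz",[np.pi,0,a])).as_rotvec(); print(d.round(2),w.round(3))
E
python3 - <<'E'
from h import *
plan((.1635,.6545,.40,-.245),(.2,.45,.62,-.025),(.38,.29,.62,-.025),(.43,.12,.62,-.025),(.43,-.03,.60,-.025))
E
```

```text
t 0.1 p [0.1635 0.6545 0.2257] rot [ 3.14  -0.    -0.245] w 0.0877 q [ 1.61  0.36  0.01 -0.   -1.22 -0.29]
[  0.     0.02 -17.43] [ 0.001 -0.     0.   ]
[  8.5   19.01 -39.4 ] [ 0.001  0.    -0.22 ]
[ 29.84  30.17 -39.38] [ 0.001  0.    -0.22 ]
[ 38.82  45.45 -39.35] [ 0.001  0.    -0.22 ]
[ 42.45  60.   -37.33] [ 0.001  0.    -0.22 ]
```

```bash
python3 -m creep '[[[8.7,0,0,-6,0,0,0],[8.7,0,0,-12,0,0,0],[8.7,0,0,-17.5,0,0,0],[8.7,2.1,4.7,-23,0,0,-0.05],[8.7,4.2,9.5,-28,0,0,-0.11],[8.7,6.4,14.2,-34,0,0,-0.16],[8.7,8.5,19,-39.4,0,0,-0.22],[8.7,8.5,19,-39.4,0,0,-0.22],[8.7,8.5,19,-39.4,0,0,-0.22],[8.7,8.5,19,-39.4,0,0,-0.22]]]'; python3 - <<'E'
from h import *
plan((.38,.29,.62,-.025),(.43,.12,.62,-.025),(.43,-.03,.60,-.025),(.4225,-.0305,.2,-.025))
E
```

```text
t: 1.35
eef_pos: [0.1998, 0.45, 0.6199]
ee_rot: [3.141, 0.001, -0.025]
force: [-0.5, 0.8, -0.3]
width: 0.0871
gripper_force: 0.0
t 1.35 p [0.1998 0.45   0.6199] rot [ 3.141e+00  1.000e-03 -2.500e-02] w 0.0871 q [ 1.55  0.06  0.5  -0.   -2.01 -0.01]
[ 1.841e+01  1.555e+01 -1.000e-02] [0.    0.001 0.   ]
[ 2.383e+01  3.242e+01 -1.000e-02] [0.    0.001 0.   ]
[24.2  47.42  2.  ] [0.    0.001 0.   ]
[23.48 47.47 42.  ] [0.    0.001 0.   ]
```

```bash
python3 -m creep '[[[8.7,5,4,0,0,0,0],[8.7,10,8,0,0,0,0],[8.7,14.5,12,0,0,0,0],[8.7,18.4,15.5,0,0,0,0],[8.7,20,21,0,0,0,0],[8.7,22,27,0,0,0,0],[8.7,23.8,32.4,0,0,0,0],[7,24,38,0,0,0,0],[6,24.2,43,0,0,0,0],[5,24.2,47.4,2,0,0,0],[4.6,24.2,53,2,0,0,0],[4.6,24.2,59,2,0,0,0],[4.6,24.2,65,2,0,0,0],[4.6,24.2,70.1,2,0,0,0],[4.6,24.2,70.1,2,0,0,0],[4.6,24.2,70.1,2,0,0,0],[4.6,24.2,70.1,2,0,0,0]]]'; python3 - <<'E'
from h import *
plan((.4275,-.2555,.25,-.025),(.4275,-.2555,.002,-.025))
cv2.imwrite("pics/side1.png",grab_frame("side"))
E
```

```text
t: 3.48
eef_pos: [0.425, -0.2559, 0.6003]
ee_rot: [-3.141, 0.0, -0.023]
force: [0.1, 0.8, 0.7]
width: 0.0462
gripper_force: 0.0
t 3.48 p [ 0.425  -0.2559  0.6003] rot [-3.141  0.    -0.023] w 0.0462 q [-0.15  0.05  0.45 -0.   -1.97  1.69]
[ 0.27 -0.04 35.03] [-0.     0.     0.002]
[ 2.800e-01 -3.000e-02  5.983e+01] [-0.     0.     0.002]
```

View pics/side1.png

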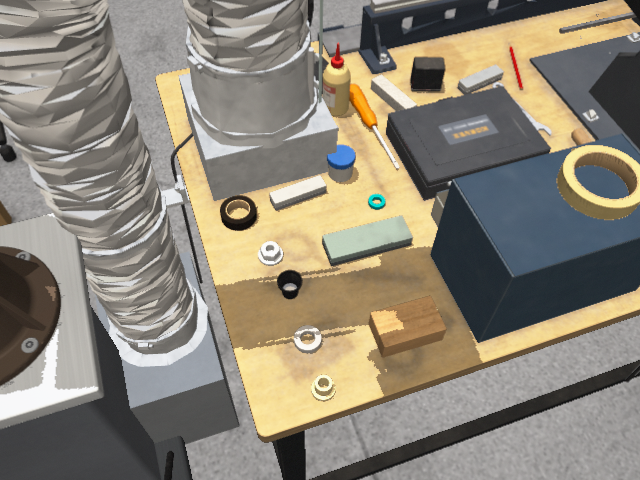

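The side view shows only the arm's shadow (z 0.6 is above the frame), and nothing has been disturbed. Now down to the bush.

```bash
python3 -m creep '[[[4.6,0.3,0,6,0,0,0],[4.6,0.3,0,12,0,0,0],[4.6,0.3,0,18,0,0,0],[4.6,0.3,0,24,0,0,0],[4.6,0.3,0,30,0,0,0],[4.6,0.3,0,36,0,0,0],[4.6,0.3,0,42,0,0,0],[4.6,0.3,0,47,0,0,0],[4.6,0.3,0,51,0,0,0],[4.6,0.3,0,54,0,0,0],[4.6,0.3,0,55,0,0,0],[4.6,0.3,0,55,0,0,0]]]'; python3 - <<'E'
from h import *
plan((.4275,-.2555,.003,-.025)); print(get_state()["joint_efforts"].round(1))
cv2.imwrite("pics/side2.png",grab_frame("side"))
E
```

```text
t: 5.03
eef_pos: [0.4279, -0.2565, 0.0508]
ee_rot: [3.141, 0.0, -0.023]
force: [-0.3, 0.2, -0.2]
width: 0.0461
gripper_force: 0.0
t 5.03 p [ 0.4279 -0.2565  0.0508] rot [ 3.141  0.    -0.023] w 0.0461 q [-0.15  0.26 -0.59  0.   -0.71  1.69]
[-0.05 -0.1   4.78] [0.    0.    0.002]
[  0.  -40.5  19.7   4.6   0.3  -0. ]
```

View pics/side2.png

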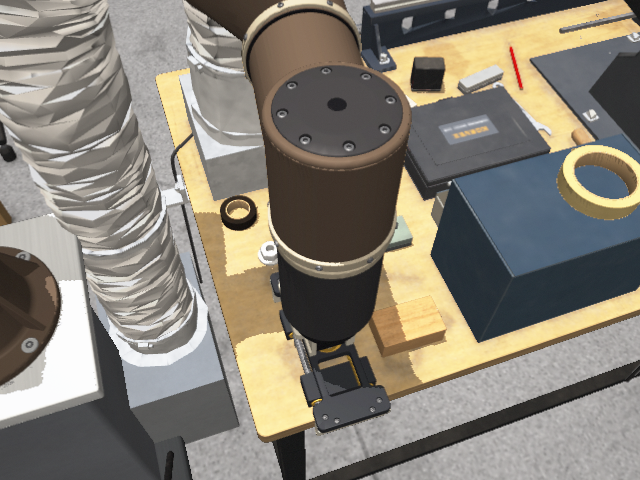

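The gripper is over the bush. The wrist's top cap is centred at (338,103) and a lateral link leads left from it. I'll get its height from that, then grip the bush.

```bash
python3 - <<'E'
from h import *
p=get_state()["eef_pos"]
for z in(.3,.35,.4,.45,.5): print(z,proj("side",(p[0],p[1],z)).round(0))
E
python3 -m creep '[[[4.6,0,-0.1,2,0,0,0],[4.6,0,-0.1,4,0,0,0],[4.6,0,-0.1,4.7,0,0,0],[4.6,0,-0.1,4.75,0,0,0],[2.6,0,-0.1,4.75,0,0,0],[2.6,0,-0.1,4.75,0,0,0],[2.6,0,-0.1,4.75,0,0,0],[2.6,0,-0.1,4.75,0,0,0],[2.6,0,-0.1,4.75,0,0,0]]]' 15
```

```text
0.3 [329. 267.]
0.35 [331. 235.]
0.4 [333. 197.]
0.45 [335. 151.]
0.5 [337.  96.]
t: 6.2
eef_pos: [0.4281, -0.2561, 0.0037]
ee_rot: [3.141, -0.001, -0.024]
force: [-0.9, 1.0, 6.7]
width: 0.0293
gripper_force: 15.1
```

```bash
python3 - <<'E'
from h import *
for u,v in [(150,330),(110,220),(60,60),(35,10),(255,30)]:
    print("side",u,v)
    for z in (-.3,-.15,0,.15,.3,.4,.5):
        p=back("side",u,v,z); print("  ",z,p[:2].round(3),proj("top",p).round(0))
for z in (0,.1,.3,.47): print("hose1",z,proj("top",(.47,.195,z)).round(0),proj("side",(.47,.195,z)).round(0))
E
cat > /dev/null; python3 -m creep '[[[2.6,0,0,-4,0,0,0],[2.6,0,0,-9,0,0,0],[2.6,0,0,-12,0,0,0],[2.6,0,0,-12,0,0,0]]]'
python3 - <<'E'
from h import *
plan((.5635,-.137,.12,-.025),(.5635,-.137,.004,-.025))
cv2.imwrite("pics/top2.png",grab_frame("top"))
E
```

```text
side 150 330
   -0.3 [0.194 0.074] [251. 403.]
   -0.15 [ 0.211 -0.011] [285. 407.]
   0 [ 0.229 -0.097] [330. 413.]
   0.15 [ 0.247 -0.182] [395. 421.]
   0.3 [ 0.265 -0.267] [491. 431.]
   0.4 [ 0.277 -0.324] [585. 439.]
   0.5 [ 0.288 -0.381] [715. 448.]
side 110 220
   -0.3 [0.158 0.367] [122. 418.]
   -0.15 [0.181 0.24 ] [157. 423.]
   0 [0.204 0.114] [204. 429.]
   0.15 [ 0.227 -0.013] [272. 438.]
   0.3 [ 0.249 -0.14 ] [376. 449.]
   0.4 [ 0.265 -0.224] [480. 458.]
   0.5 [ 0.28  -0.309] [631. 468.]
side 60 60
   -0.3 [0.107 0.954] [-105.  431.]
   -0.15 [0.137 0.744] [-75. 437.]
   0 [0.167 0.534] [-31. 445.]
   0.15 [0.197 0.324] [ 35. 455.]
   0.3 [0.227 0.114] [144. 470.]
   0.4 [ 0.247 -0.026] [260. 483.]
   0.5 [ 0.267 -0.166] [440. 497.]
side 35 10
   -0.3 [0.06  1.208] [-182.  441.]
   -0.15 [0.097 0.962] [-155.  448.]
   0 [0.133 0.716] [-116.  457.]
   0.15 [0.17 0.47] [-55. 469.]
   0.3 [0.207 0.224] [ 49. 485.]
   0.4 [0.231 0.06 ] [166. 500.]
   0.5 [ 0.256 -0.104] [354. 516.]
side 255 30
   -0.3 [0.641 0.913] [-82. 213.]
   -0.15 [0.595 0.709] [-52. 219.]
   0 [0.55  0.505] [ -9. 228.]
   0.15 [0.504 0.301] [ 56. 241.]
   0.3 [0.459 0.097] [160. 261.]
   0.4 [ 0.428 -0.039] [273. 282.]
   0.5 [ 0.398 -0.176] [448. 313.]
hose1 0 [157. 270.] [259. 145.]
hose1 0.1 [137. 266.] [255. 100.]
hose1 0.3 [ 77. 252.] [243. -15.]
hose1 0.47 [-13. 231.] [ 229. -159.]
t: 6.7
eef_pos: [0.429, -0.2563, 0.1255]
ee_rot: [3.141, -0.005, -0.025]
force: [-0.4, 0.7, -2.2]
width: 0.0295
gripper_force: 14.9
t 6.7 p [ 0.429  -0.2563  0.1255] rot [ 3.141 -0.005 -0.025] w 0.0295 q [-0.14  0.16 -0.51  0.   -0.89  1.69]
[ 13.15 -12.26   0.61] [ 0.001 -0.005  0.   ]
[ 13.09 -12.27  12.21] [ 0.001 -0.005  0.   ]
```

View pics/top2.png

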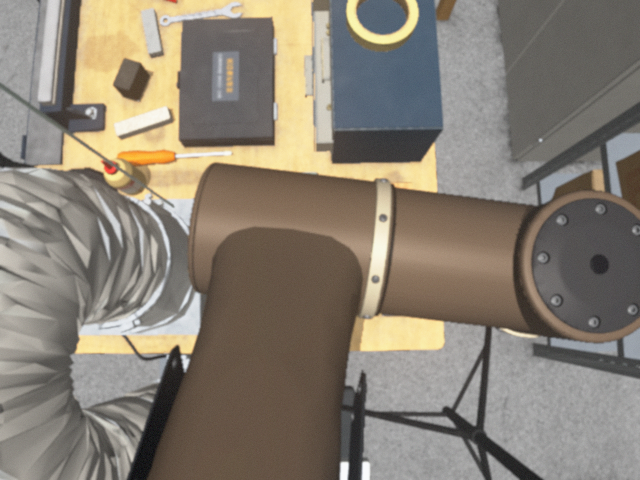

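The wrist carries a thick lateral tube on its left, reaching about 0.28 m from the tool axis. In the top view its end is at (195,235), next to the hose. I'll model the arm to check its clearance to the hose before placing anything.

```bash
cat > kin.py <<'E'
from h import *
from scipy.optimize import least_squares
L1,L2,OFF,H,h=.608,.461,.192,.39,.205
LO=np.array([-3.07,-1.43,-1.02,-3.03,-3.05,-3.03]);HI=np.array([3.07,2.12,1.25,1.67,0,3.03])
rx=lambda a:Ro.from_euler("x",a); ry=lambda a:Ro.from_euler("y",a); rz=lambda a:Ro.from_euler("z",a)
def fk(q,P=None):
    L1_,L2_,O_,H_,h_=P if P is not None else (L1,L2,OFF,H,h)
    A=rz(q[0])*ry(q[1]); e=np.array([0,0,h_])+A.apply([0,0,L1_])
    B=A*ry(-q[2]); w=e+B.apply([L2_,0,0])
    C=B*rx(S4*q[3])*ry(-q[4]-np.pi/2)      # C z axis = -tool z when down
    k=w+C.apply([0,-O_,0]); T=C*rx(np.pi)*rz(np.pi/2-q[5])
    return dict(e=e,w=w,left=w+C.apply([0,.09,0]),k=k,tcp=k+C.apply([0,0,-H_]),cap=k+C.apply([0,0,.055]),T=T)
S4=1
def err(q,p,R,P=None):
    f=fk(q,P); return np.r_[(f["tcp"]-p)*10,(f["T"].inv()*R).as_rotvec()*3]
def ik(p,R,q0):
    r=least_squares(err,np.clip(q0,LO+.01,HI-.01),args=(p,R),bounds=(LO,HI)); return r.x,np.abs(r.fun).max()
def segcyl(a,b,ra,c=(.47,.195),rc=.08,top=.47):
    "clearance of capsule a-b to vertical cylinder"
    t=np.linspace(0,1,200)[:,None]; p=a+(b-a)*t; dh=np.hypot(p[:,0]-c[0],p[:,1]-c[1])-rc; dv=p[:,2]-top
    d=np.where(dv>0,np.where(dh>0,np.hypot(dh,dv),dv),dh); return d.min()-ra
def tool(az,a,flip=0):
    "lean the tool's rear by a toward horizontal direction az; closing axis horizontal, perpendicular to it"
    l=np.array([np.cos(az),np.sin(az),0]); z=-(np.cos(a)*np.array([0,0,1])+np.sin(a)*l)
    y=np.array([-np.sin(az),np.cos(az),0])*(1 if not flip else -1); x=np.cross(y,z); return Ro.from_matrix(np.c_[x,y,z])
def report(name,p,R,q0):
    q,e=ik(np.array(p),R,q0); f=fk(q)
    print(name,"q",q.round(2),"err",round(e,3),"clear fore %.3f j5 %.3f"%(segcyl(f["e"],f["w"],.055),segcyl(f["left"],f["k"],.05)),"left",f["left"].round(3),"px",proj("top",f["left"]).round(0)); return q
E
python3 - <<'E'
import kin; from kin import *
D=[([1.614,.359,.012,0,-1.224,-.288],[.1635,.6545,.2257]),([1.55,.06,.5,0,-2.01,-.01],[.1998,.45,.6199]),([-.15,.05,.45,0,-1.97,1.69],[.425,-.2559,.6003]),([-.15,.26,-.59,0,-.71,1.69],[.4279,-.2565,.0508])]
s=get_state(); D.append((s["q"],s["eef_pos"]))
for q,p in D: f=fk(q); print((f["tcp"]-p).round(4),f["T"].as_euler("xyz").round(3))
print("cap px",proj("top",fk(s["q"])["cap"]),"left",proj("top",fk(s["q"])["left"]))
q=s["q"]
V=tool(np.pi,0)  # yaw check
print(V.as_euler("xyz"))
for n,p in dict(bush=(.5635,-.137,.004),ring=(.566,-.061,.026),nutpick=(.4225,-.0305,.01),loupepick=(.4314,-.1018,.01),loupeplace=(.4895,-.135,.01),ringpick=(.43,-.183,.004),nutplace=(.561,-.2135,.045)).items():
    report(n,p,Ro.from_euler("xyz",[np.pi,0,-.025]),q)
E
```

```text
[0.0004 0.0002 0.0018] [ 3.141 -0.    -0.245]
[ 0.0016 -0.0002 -0.0016] [-3.141  0.    -0.031]
[-0.0035 -0.002   0.0015] [ 3.141e+00 -1.000e-03 -3.100e-02]
[ 0.003  -0.0028  0.0054] [ 3.14  -0.011 -0.031]
[-0.0009 -0.0003  0.0023] [ 3.141e+00 -2.000e-03 -2.500e-02]
cap px [603.14907215 263.91721808] left [170.46906572 221.2993758 ]
[ 3.14159265e+00  0.00000000e+00 -2.22044605e-16]
bush q [ 0.1   0.44 -0.46  0.   -0.67  1.45] err 0.0 clear fore 0.013 j5 -0.047 left [0.536 0.144 0.394] px [ 87. 175.]
ring q [ 0.24  0.4  -0.46  0.   -0.71  1.31] err 0.0 clear fore -0.056 j5 -0.097 left [0.5   0.213 0.416] px [  6. 208.]
nutpick q [ 0.4   0.24 -0.8   0.   -0.54  1.15] err 0.0 clear fore -0.004 j5 0.001 left [0.313 0.229 0.4  ] px [ -7. 406.]
loupepick q [ 0.22  0.26 -0.76  0.   -0.55  1.33] err 0.0 clear fore 0.000 j5 -0.029 left [0.371 0.174 0.4  ] px [ 48. 345.]
loupeplace q [ 0.12  0.34 -0.61  0.   -0.61  1.43] err 0.0 clear fore 0.004 j5 -0.078 left [0.456 0.145 0.4  ] px [ 79. 255.]
ringpick q [ 0.02  0.3  -0.71  0.   -0.56  1.52] err 0.0 clear fore 0.056 j5 -0.024 left [0.424 0.099 0.394] px [128. 288.]
nutplace q [-0.04  0.41 -0.38  0.   -0.78  1.58] err 0.0 clear fore 0.085 j5 0.032 left [0.572 0.068 0.435] px [150. 122.]
```

```bash
sed -i 's/\[0,.09,0\]/[0,.03,0]/' kin.py; cat >> kin.py <<'E'
def boxclear(p,R):
    "min x gap to the cabinet of the body box & fingers, and min z of the body"
    B=np.array([[sx*.039,sy*.0965,-z] for sx in(-1,1) for sy in(-1,1) for z in(.066,.12,.18)]); W=p+R.apply(B)
    lo=W[W[:,2]<.19]; return (.65-lo[:,0].max() if len(lo) else .3), W[:,2].min()
PTS=dict(bushpl=(.5635,-.137,.008),ringpl=(.566,-.061,.03),nutpl=(.561,-.2135,.05),nutpk=(.4225,-.0305,.014),loupk=(.4314,-.1018,.014),loupl=(.4895,-.135,.014),ringpk=(.43,-.183,.008),bushpk=(.428,-.256,.008))
E
python3 - <<'E'
from kin import *
s=get_state()["q"]
for a in (15,20,25,30,35,40):
  for az in (-180,-150,-135,-120,-105,-90,-75):
   best=None
   for flip in (0,1):
    R=tool(np.radians(az),np.radians(a),flip); out={}
    for n,p in PTS.items():
        p=np.array(p); q0=s.copy(); q0[5]=np.clip(q0[5],-2.9,2.9)
        q,e=ik(p,R,q0); f=fk(q); m=min(segcyl(f["e"],f["w"],.055),segcyl(f["left"],f["k"],.05),boxclear(p,R)[0])
        out[n]=(m if e<.02 else -9)
    if best is None or sum(v>-1 for v in out.values())>sum(v>-1 for v in best[1].values()): best=(flip,out)
   print(a,az,best[0]," ".join("%s %.2f"%(k,v) for k,v in best[1].items()))
E
```

```text
15 -180 0 bushpl 0.00 ringpl 0.00 nutpl 0.06 nutpk -9.00 loupk -9.00 loupl 0.07 ringpk 0.09 bushpk 0.12
15 -150 0 bushpl 0.02 ringpl -0.04 nutpl 0.02 nutpk 0.06 loupk 0.03 loupl 0.04 ringpk 0.11 bushpk 0.16
15 -135 0 bushpl 0.00 ringpl -0.01 nutpl 0.01 nutpk 0.00 loupk 0.04 loupl 0.07 ringpk 0.13 bushpk 0.14
15 -120 1 bushpl -0.01 ringpl -0.01 nutpl -0.00 nutpk -0.01 loupk 0.05 loupl 0.07 ringpk 0.13 bushpk 0.13
15 -105 1 bushpl -0.01 ringpl -0.01 nutpl -0.01 nutpk -0.01 loupk 0.06 loupl 0.06 ringpk 0.12 bushpk 0.12
15 -90 1 bushpl -0.01 ringpl -0.01 nutpl -0.01 nutpk -0.01 loupk 0.07 loupl 0.06 ringpk 0.12 bushpk 0.13
15 -75 1 bushpl -0.03 ringpl -0.03 nutpl -0.02 nutpk -0.02 loupk 0.06 loupl 0.05 ringpk 0.10 bushpk 0.11
20 -180 0 bushpl -9.00 ringpl -9.00 nutpl 0.06 nutpk -9.00 loupk -9.00 loupl -9.00 ringpk 0.12 bushpk 0.14
20 -150 0 bushpl 0.03 ringpl -0.02 nutpl 0.03 nutpk 0.04 loupk 0.05 loupl 0.08 ringpk 0.15 bushpk 0.16
20 -135 1 bushpl 0.01 ringpl 0.01 nutpl 0.01 nutpk 0.01 loupk 0.08 loupl 0.08 ringpk 0.14 bushpk 0.14
20 -120 1 bushpl -0.00 ringpl -0.01 nutpl -0.00 nutpk 0.
[... 2561 characters left out ...]
ringpl -9.00 nutpl 0.10 nutpk -9.00 loupk 0.23 loupl 0.17 ringpk 0.23 bushpk 0.23
40 -150 1 bushpl 0.05 ringpl 0.05 nutpl 0.05 nutpk 0.19 loupk 0.18 loupl 0.12 ringpk 0.18 bushpk 0.18
40 -135 1 bushpl 0.03 ringpl 0.02 nutpl 0.03 nutpk 0.17 loupk 0.16 loupl 0.10 ringpk 0.16 bushpk 0.16
40 -120 1 bushpl 0.01 ringpl 0.01 nutpl 0.01 nutpk 0.15 loupk 0.14 loupl 0.08 ringpk 0.14 bushpk 0.14
40 -105 1 bushpl -0.00 ringpl -0.01 nutpl -0.00 nutpk 0.14 loupk 0.13 loupl 0.07 ringpk 0.13 bushpk 0.13
40 -90 1 bushpl -0.01 ringpl -0.01 nutpl -0.01 nutpk 0.13 loupk 0.12 loupl 0.06 ringpk 0.12 bushpk 0.13
40 -75 1 bushpl -0.04 ringpl -0.05 nutpl -0.04 nutpk 0.10 loupk 0.09 loupl 0.03 ringpk 0.09 bushpk 0.09
```

```bash
python3 - <<'E'
from kin import *
s=get_state()["q"]
for flip in (0,1):
  R=tool(np.radians(-150),np.radians(30),flip); print("flip",flip,R.as_euler("xyz").round(3))
  q0=s.copy()
  for n in ["bushpk","ringpk","loupk","nutpk","loupl","nutpl","bushpl","ringpl"]:
    p=np.array(PTS[n]); q,e=ik(p,R,q0); q0=q if e<.02 else q0
    f=fk(q); print(n,q.round(2),round(e,3),"clear %.3f %.3f"%(segcyl(f["e"],f["w"],.055),segcyl(f["left"],f["k"],.05)),"box",np.round(boxclear(p,R),3),"left",f["left"].round(2),proj("top",f["left"]).round(0),"w",f["w"].round(2))
  q,e=ik(np.array([.43,-.25,.15]),R,s); print("hi",q.round(2),e)
E
```

```text
flip 0 [ 3.142 -0.524  0.524]
bushpk [-0.48  0.29 -0.52  0.64 -0.61  3.03] 0.301 clear 0.271 0.277 box [0.173 0.046] left [ 0.46 -0.21  0.46] [478. 233.] w [ 0.44 -0.23  0.45]
ringpk [-0.36  0.24 -0.6   0.72 -0.53  3.03] 0.199 clear 0.218 0.211 box [0.171 0.046] left [ 0.44 -0.15  0.46] [397. 255.] w [ 0.42 -0.16  0.45]
loupk [-0.22  0.19 -0.68  0.84 -0.45  3.03] 0.059 clear 0.160 0.145 box [0.17  0.052] left [ 0.42 -0.08  0.46] [312. 282.] w [ 0.4  -0.09  0.45]
nutpk [-0.04  0.15 -0.75  0.91 -0.34  2.95] 0.0 clear 0.094 0.075 box [0.179 0.052] left [0.4  0.   0.46] [212. 320.] w [ 0.38 -0.01  0.45]
loupl [-0.27  0.28 -0.56  0.8  -0.5   3.03] 0.042 clear 0.182 0.177 box [0.112 0.052] left [ 0.48 -0.11  0.46] [354. 212.] w [ 0.46 -0.13  0.45]
nutpl [-0.37  0.34 -0.35  0.7  -0.65  2.98] 0.0 clear 0.245 0.258 box [0.04  0.088] left [ 0.54 -0.19  0.5 ] [451. 127.] w [ 0.52 -0.2   0.48]
bushpl [-0.24  0.37 -0.44  0.79 -0.51  2.99] 0.0 clear 0.175 0.183 box [0.038 0.046] left [ 0.54 -0.11  0.46] [349. 142.] w [ 0.52 -0.13  0.44]
ringpl [-0.04  0.29 -0.51  0.73 -0.41  2.75] 0.0 clear 0.078 
[... 678 characters left out ...]
179 0.052] left [0.4  0.   0.46] [212. 320.] w [ 0.38 -0.01  0.45]
loupl [-0.3   0.28 -0.55  0.84 -0.52 -0.06] 0.0 clear 0.193 0.191 box [0.112 0.052] left [ 0.48 -0.13  0.46] [371. 211.] w [ 0.46 -0.14  0.45]
nutpl [-0.37  0.34 -0.35  0.7  -0.65 -0.16] 0.0 clear 0.245 0.258 box [0.04  0.088] left [ 0.54 -0.19  0.5 ] [451. 127.] w [ 0.52 -0.2   0.48]
bushpl [-0.24  0.37 -0.44  0.79 -0.51 -0.15] 0.0 clear 0.175 0.183 box [0.038 0.046] left [ 0.54 -0.11  0.46] [349. 142.] w [ 0.52 -0.13  0.44]
ringpl [-0.04  0.29 -0.51  0.73 -0.41 -0.39] 0.0 clear 0.078 0.066 box [0.035 0.068] left [0.51 0.   0.47] [212. 178.] w [ 0.49 -0.02  0.46]
hi [-0.55  0.1  -0.42  0.61 -0.89 -0.14] 6.661338147750939e-15
```

At the release points, a vertical tool would drive the wrist tube into the hose. A constant 30° lean back and right, with the closing axis level, clears it everywhere by at least 4 cm. I'll set the bush back down and regrip it with the lean.

```bash
python3 -m creep '[[[2.6,0,0,5,0,0,0],[2.6,0,0,9.5,0,0,0],[2.6,0,0,11.7,0,0,0],[2.6,0,0,12.15,0,0,0],[2.6,0,0,12.15,0,0,0],[4.6,0,0,12.15,0,0,0],[4.6,0,0,12.15,0,0,0],[4.6,0,0,12.15,0,0,0],[4.6,0,0,10,0,0,0],[4.6,0,0,5,0,0,0],[4.6,0,0,0,0,0,0],[5.4,0,0,-2.5,0,0,0],[5.4,0,0,-2.5,0,0,0.18],[5.4,0,0,-2.5,0,0,0.36],[5.4,0,0,-2.5,0,0,0.54],[5.4,0,0,-2.5,0,0,0.72],[5.4,0,0,-2.5,0,0,0.9],[5.4,0,0,-2.5,0,0,1.08],[5.4,0,0,-2.5,0,0,1.26],[5.4,0,0,-2.5,0,0,1.44]]]' && python3 -m creep '[[[5.4,0,0,0,0,0,0.18],[5.4,0,0,0,0,0,0.36],[5.4,0,0,0,0,0,0.54],[5.4,0,0,0,0,0,0.72],[5.4,0,0,0,0,0,0.9],[5.4,0,0,0,0,0,1.08],[5.4,0,0,0,0,0,1.15],[5.4,0,0,0,0,0,1.15]]]'; python3 - <<'E'
from kin import *
s=get_state(); print(s["eef_pos"].round(4),s["ee_rot"].round(3),s["q"].round(2))
Rc=Ro.from_euler("xyz",s["ee_rot"]); R=tool(np.radians(-150),np.radians(30),1); print((Rc.inv()*R).as_rotvec().round(3))
E
```

```text
t: 9.25
eef_pos: [0.4275, -0.2559, 0.1479]
ee_rot: [3.141, 0.0, -1.471]
force: [0.1, -0.3, -0.4]
width: 0.0541
gripper_force: 0.0
t: 10.25
eef_pos: [0.4275, -0.2559, 0.1479]
ee_rot: [3.141, -0.0, -2.614]
force: [0.2, -0.1, 0.0]
width: 0.0542
gripper_force: 0.0
[ 0.4275 -0.2559  0.1479] [ 3.141 -0.    -2.614] [-0.14  0.14 -0.48 -0.   -0.95 -0.9 ]
[ 0.001 -0.524  0.004]
```

```bash
python3 -m creep '[[[5.4,0,0,0,0,-0.13,0],[5.4,0,0,0,0,-0.26,0],[5.4,0,0,0,0,-0.39,0],[5.4,0,0,0,0,-0.524,0.004],[5.4,0,0,0,0,-0.524,0.004],[5.4,0,0,0,0,-0.524,0.004]]]'; cat >> kin.py <<'E'
RL=tool(np.radians(-150),np.radians(30),1)
def go(*P):
    s=get_state(); Rc=Ro.from_euler("xyz",s["ee_rot"]); print("t",round(s["t"],2),s["eef_pos"].round(4),"w",round(s["width"],4),"q",s["q"].round(2),"rotfix",(Rc.inv()*RL).as_rotvec().round(3))
    for p in P: print(p,(Rc.inv().apply(np.array(p)-s["eef_pos"])*100).round(2))
E
python3 - <<'E'
from kin import *
go((.428,-.2558,.06),(.428,-.2558,.0085)); cv2.imwrite("pics/side3.png",grab_frame("side"))
E
```

```text
t: 11.0
eef_pos: [0.4273, -0.2567, 0.1481]
ee_rot: [3.141, 0.522, -2.62]
force: [1.2, 0.0, 0.0]
width: 0.0537
gripper_force: 0.0
t 11.0 [ 0.4273 -0.2567  0.1481] w 0.0537 q [-0.56  0.1  -0.41 -0.6  -0.89 -0.15] rotfix [ 0.    -0.002 -0.001]
(0.428, -0.2558, 0.06) [4.3  0.04 7.69]
(0.428, -0.2558, 0.0085) [ 6.87  0.03 12.15]
```

View pics/side3.png

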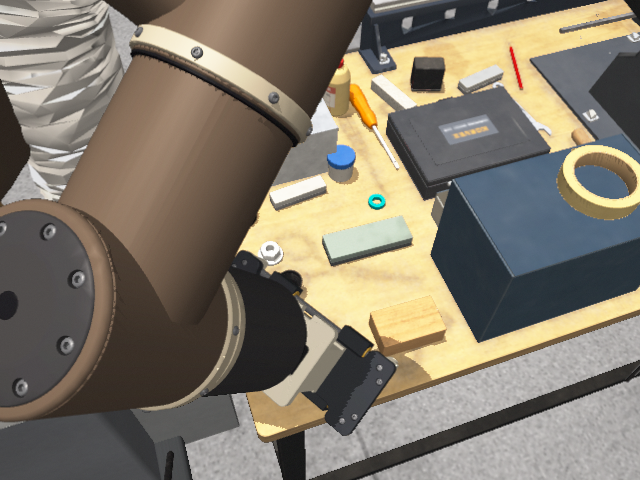

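The joints match the model, with J4's sign reversed. Gripping the thin flange is easier with less lean, so I'll check smaller angles for the bush only.

```bash
sed -i 's/^S4=1/S4=-1/' kin.py; python3 - <<'E'
from kin import *
s=get_state()["q"]
for n in ("bushpl","ringpl"):
 for a in (10,13,16,20,25):
  for az in (-170,-150,-130,-110):
    R=tool(np.radians(az),np.radians(a),1); p=np.array(PTS[n]); q,e=ik(p,R,s); f=fk(q)
    print(n,a,az,"e%.2f"%e,"hose %.3f %.3f box %.3f"%(segcyl(f["e"],f["w"],.055),segcyl(f["left"],f["k"],.05),boxclear(p,R)[0]),q.round(2))
E
```

```text
bushpl 10 -170 e0.00 hose 0.018 -0.007 box 0.043 [ 0.09  0.37 -0.58 -0.03 -0.44 -1.45]
bushpl 10 -150 e0.00 hose 0.042 0.025 box 0.015 [ 0.04  0.39 -0.5  -0.16 -0.54 -0.95]
bushpl 10 -130 e0.00 hose 0.064 0.059 box -0.005 [-0.    0.41 -0.42 -0.23 -0.64 -0.52]
bushpl 10 -110 e0.00 hose 0.080 0.085 box -0.013 [-0.03  0.44 -0.36 -0.25 -0.73 -0.14]
bushpl 13 -170 e0.00 hose 0.020 -0.004 box 0.047 [ 0.08  0.36 -0.62 -0.06 -0.37 -1.43]
bushpl 13 -150 e0.00 hose 0.054 0.038 box 0.018 [ 0.01  0.38 -0.5  -0.23 -0.51 -0.87]
bushpl 13 -130 e0.00 hose 0.084 0.082 box -0.002 [-0.04  0.41 -0.41 -0.3  -0.64 -0.42]
bushpl 13 -110 e0.00 hose 0.103 0.113 box -0.012 [-0.07  0.44 -0.33 -0.32 -0.76 -0.05]
bushpl 16 -170 e0.00 hose 0.024 -0.000 box 0.051 [ 0.08  0.34 -0.65 -0.09 -0.3  -1.39]
bushpl 16 -150 e0.00 hose 0.068 0.054 box 0.022 [-0.02  0.37 -0.5  -0.31 -0.48 -0.77]
bushpl 16 -130 e0.00 hose 0.105 0.107 box 0.000 [-0.08  0.41 -0.39 -0.38 -0.64 -0.32]
bushpl 16 -110 e0.00 hose 0.127 0.142 box -0.011 [-0.11  0.45 -0.31 -0.39 -0.79  0.04]
bushpl 20 -170 e0.00 hose 0.031 0.006 box 0.056 [ 0.07  0.33
[... 1673 characters left out ...]
76 -0.11]
ringpl 20 -170 e0.00 hose 0.024 0.023 box 0.053 [ 0.25  0.27 -0.85  0.22 -0.11 -1.86]
ringpl 20 -150 e0.00 hose 0.002 -0.021 box 0.024 [ 0.12  0.3  -0.56 -0.34 -0.41 -0.88]
ringpl 20 -130 e0.00 hose 0.055 0.045 box 0.001 [ 0.02  0.34 -0.42 -0.46 -0.62 -0.36]
ringpl 20 -110 e0.00 hose 0.089 0.092 box -0.011 [-0.03  0.4  -0.32 -0.47 -0.8   0.  ]
ringpl 25 -170 e0.07 hose 0.031 0.026 box 0.060 [ 0.23  0.26 -0.86  0.09 -0.02 -1.71]
ringpl 25 -150 e0.00 hose 0.034 0.013 box 0.029 [ 0.06  0.29 -0.54 -0.52 -0.39 -0.66]
ringpl 25 -130 e0.00 hose 0.097 0.093 box 0.005 [-0.06  0.35 -0.4  -0.6  -0.64 -0.18]
ringpl 25 -110 e0.00 hose 0.129 0.142 box -0.009 [-0.11  0.42 -0.29 -0.58 -0.85  0.14]
```

```bash
sed -i 's/^def go(\*P):/RB=tool(np.radians(-150),np.radians(13),1)\ndef go(*P,RL=RL):/' kin.py; python3 -m creep '[[[4.8,0,0,0,0,0.15,0],[4.8,0,0,0,0,0.295,0],[4.8,0,0,0,0,0.295,0],[4.8,0,0,0,0,0.295,0]]]'; python3 - <<'E'
from kin import *
go((.4305,-.2545,.06),(.4305,-.2545,.0035),RL=RB)
E
```

```text
t: 11.55
eef_pos: [0.4282, -0.2543, 0.1479]
ee_rot: [3.14, 0.23, -2.615]
force: [0.5, 0.2, 0.1]
width: 0.0479
gripper_force: 0.0
t 11.55 [ 0.4282 -0.2543  0.1479] w 0.0479 q [-0.28  0.09 -0.47 -0.22 -0.86 -0.63] rotfix [0.002 0.003 0.003]
(0.4305, -0.2545, 0.06) [ 1.81 -0.14  8.6 ]
(0.4305, -0.2545, 0.0035) [ 3.1  -0.15 14.11]
```

```bash
python3 -m creep '[[[4.8,0.9,-0.1,4.3,0,0,0],[4.8,1.8,-0.15,8.6,0,0,0],[4.8,2.4,-0.15,11.2,0,0,0],[4.8,2.85,-0.15,13,0,0,0],[4.8,3.1,-0.15,14.1,0,0,0],[4.8,3.1,-0.15,14.1,0,0,0],[4.8,3.1,-0.15,14.1,0,0,0]]]' && python3 -m creep '[[[2.6,0,0,0,0,0,0],[2.6,0,0,0,0,0,0],[2.6,0,0,0,0,0,0],[2.6,0,0,0,0,0,0],[2.6,0,0,0,0,0,0]]]' 20; python3 - <<'E'
from kin import *
go((.4305,-.2545,.10),(.566,-.1355,.1),(.566,-.1355,.0045),RL=RB)
E
```

```text
t: 12.42
eef_pos: [0.4302, -0.2565, 0.0044]
ee_rot: [3.141, 0.23, -2.619]
force: [0.2, 0.1, -0.4]
width: 0.0479
gripper_force: 0.0
t: 13.05
eef_pos: [0.43, -0.2562, 0.0041]
ee_rot: [3.141, 0.229, -2.619]
force: [-1.5, 1.7, 6.0]
width: 0.0295
gripper_force: 20.1
t 13.05 [ 0.43   -0.2562  0.0041] w 0.0295 q [-0.3   0.31 -0.58 -0.33 -0.55 -0.48] rotfix [ 0.001  0.002 -0.   ]
(0.4305, -0.2545, 0.1) [-2.3   0.13 -9.31]
(0.566, -0.1355, 0.1) [-19.52   3.66  -5.29]
(0.566, -0.1355, 0.0045) [-17.35   3.66   4.01]
```

```bash
python3 -m creep '[[[2.6,-0.5,0,-2,0,0,0],[2.6,-1.3,0,-5,0,0,0],[2.6,-2.3,0,-9.3,0,0,0],[2.6,-2.3,0,-9.3,0,0,0],[2.6,-2.3,0,-9.3,0,0,0]]]'; python3 - <<'E'
from kin import *
go((.5648,-.1362,.1),(.5648,-.1362,.02),(.5648,-.1362,.0045),RL=RB)
cv2.imwrite("pics/side4.png",grab_frame("side")[150:450,150:470])
E
```

```text
t: 13.68
eef_pos: [0.4307, -0.2554, 0.0992]
ee_rot: [3.14, 0.229, -2.619]
force: [-0.2, -0.6, -0.8]
width: 0.0298
gripper_force: 20.0
t 13.68 [ 0.4307 -0.2554  0.0992] w 0.0298 q [-0.29  0.16 -0.52 -0.24 -0.75 -0.6 ] rotfix [ 0.001  0.002 -0.001]
(0.5648, -0.1362, 0.1) [-17.13   3.63   3.92]
(0.5648, -0.1362, 0.02) [-15.31   3.62  11.71]
(0.5648, -0.1362, 0.0045) [-14.96   3.62  13.22]
```

View pics/side4.png

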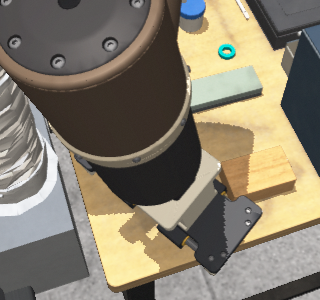

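The bush is hidden behind the gripper; the width (0.0298) says it is held. Carrying it to the mid-point.

```bash
python3 -m creep '[[[2.6,-4.3,0.9,1,0,0,0],[2.6,-8.6,1.8,2,0,0,0],[2.6,-12.9,2.7,3,0,0,0],[2.6,-17.1,3.6,3.9,0,0,0],[2.6,-17.1,3.6,3.9,0,0,0],[2.6,-17.1,3.6,3.9,0,0,0]]]'; python3 - <<'E'
from kin import *
go((.5648,-.1362,.1),(.5648,-.1362,.05),(.5648,-.1362,.0045),RL=RB); print(get_state()["joint_efforts"].round(1))
E
```

```text
t: 14.48
eef_pos: [0.5639, -0.1366, 0.0987]
ee_rot: [3.139, 0.226, -2.619]
force: [0.5, 0.2, -0.5]
width: 0.0295
gripper_force: 20.0
t 14.47 [ 0.5639 -0.1366  0.0987] w 0.0295 q [ 0.02  0.25 -0.43 -0.17 -0.71 -0.95] rotfix [ 0.003 -0.    -0.001]
(0.5648, -0.1362, 0.1) [-0.12 -0.01 -0.11]
(0.5648, -0.1362, 0.05) [ 1.   -0.02  4.77]
(0.5648, -0.1362, 0.0045) [ 2.02 -0.03  9.2 ]
[  0.7 -44.2  25.    5.6   0.7  -0. ]
```

```bash
python3 -m creep '[[[2.6,1,0,4.8,0,0,0],[2.6,1.55,0,7.2,0,0,0],[2.6,1.9,0,8.7,0,0,0],[2.6,2,0,9.2,0,0,0],[2.6,2,0,9.2,0,0,0],[2.6,2,0,9.2,0,0,0]]]' && python3 -m creep '[[[4.2,0,0,0,0,0,0],[4.2,0,0,0,0,0,0],[4.2,0,0,0,0,0,0],[4.2,-0.4,0,-2,0,0,0],[4.2,-1.1,0,-5,0,0,0],[4.2,-2.2,0,-9.5,0,0,0],[4.2,-2.2,0,-9.5,0,0,0]]]' && python3 - <<'E'
from kin import *
go((.43,-.183,.12)); R=Ro.from_euler("xyz",get_state()["ee_rot"]); print((R.inv()*RL).as_rotvec().round(3))
E
```

```text
t: 15.22
eef_pos: [0.5668, -0.1362, 0.0073]
ee_rot: [3.142, 0.23, -2.619]
force: [-0.0, -0.0, -0.3]
width: 0.0296
gripper_force: 20.0
t: 16.1
eef_pos: [0.5686, -0.1364, 0.108]
ee_rot: [-3.138, 0.235, -2.617]
force: [0.2, -0.2, -0.2]
width: 0.0421
gripper_force: 0.0
t 16.1 [ 0.5686 -0.1364  0.108 ] w 0.0421 q [ 0.02  0.24 -0.42 -0.17 -0.71 -0.95] rotfix [-0.003 -0.289  0.001]
(0.43, -0.183, 0.12) [13.66  2.9  -4.51]
[-0.003 -0.289  0.001]
```

```bash
python3 -m creep '[[[5.4,4,0.8,-1.5,0,-0.1,0],[5.4,8,1.7,-3,0,-0.2,0],[5.4,12,2.5,-4,0,-0.289,0],[5.4,13.7,2.9,-4.5,0,-0.289,0],[5.4,13.7,2.9,-4.5,0,-0.289,0],[5.4,13.7,2.9,-4.5,0,-0.289,0]]]'; python3 - <<'E'
from kin import *
go((.4345,-.1805,.06),(.4345,-.1805,.007)); cv2.imwrite("pics/top5.png",grab_frame("top")); cv2.imwrite("pics/side5.png",grab_frame("side"))
E
```

```text
t: 16.85
eef_pos: [0.4279, -0.1827, 0.1164]
ee_rot: [3.141, 0.517, -2.619]
force: [1.1, 1.3, -0.4]
width: 0.0537
gripper_force: 0.0
t 16.85 [ 0.4279 -0.1827  0.1164] w 0.0537 q [-0.39  0.05 -0.55 -0.62 -0.74 -0.24] rotfix [ 0.001 -0.006 -0.001]
(0.4345, -0.1805, 0.06) [ 2.2  -0.14  5.24]
(0.4345, -0.1805, 0.007) [ 4.82 -0.15  9.85]
```

View pics/side5.png

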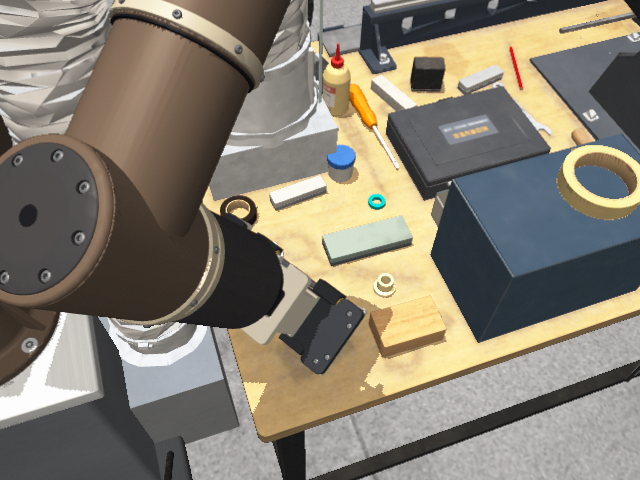

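The bush stands upright between stone and block, its top at about (385,279). Now the ring.

```bash
python3 - <<'E'
from h import *
print(back("side",385,279,.024).round(4),back("side",385,288,.004).round(4))
E
python3 -m creep '[[[5.4,1.1,-0.1,2.6,0,0,0],[5.4,2.2,-0.15,5.2,0,0,0],[5.4,3.4,-0.15,7.4,0,0,0],[5.4,4.3,-0.15,9,0,0,0],[5.4,4.8,-0.15,9.85,0,0,0],[5.4,4.8,-0.15,9.85,0,0,0],[5.4,4.8,-0.15,9.85,0,0,0]]]' && python3 -m creep '[[[3.2,0,0,0,0,0,0],[3.2,0,0,0,0,0,0],[3.2,0,0,0,0,0,0],[3.2,0,0,0,0,0,0],[3.2,0,0,0,0,0,0]]]' 20; python3 - <<'E'
from kin import *
s=get_state(); x,y,z=s["eef_pos"]; go((x,y,.10))
E
```

```text
[ 0.5625 -0.1384  0.024 ] [ 0.5632 -0.1419  0.004 ]
t: 17.82
eef_pos: [0.4344, -0.1806, 0.0077]
ee_rot: [3.141, 0.518, -2.618]
force: [-0.1, -0.4, 1.3]
width: 0.0536
gripper_force: 0.0
t: 18.45
eef_pos: [0.4342, -0.1806, 0.0076]
ee_rot: [3.141, 0.519, -2.619]
force: [-2.0, 0.6, 7.1]
width: 0.0358
gripper_force: 20.0
t 18.45 [ 0.4342 -0.1806  0.0076] w 0.0358 q [-0.45  0.28 -0.57 -0.84 -0.58  0.09] rotfix [ 0.    -0.005 -0.001]
(np.float64(0.43422056964919503), np.float64(-0.18064998676852909), 0.1) [-4.58  0.   -8.02]
```

```bash
python3 -m creep '[[[3.2,-1,0,-1.75,0,0,0],[3.2,-2.9,0,-5,0,0,0],[3.2,-5,0,-8.9,0,0,0],[3.2,-5,0,-8.9,0,0,0]]]'; python3 - <<'E'
from kin import *
go((.57,-.0587,.11),(.57,-.0587,.06),(.57,-.0587,.0306))
E
```

```text
t: 18.95
eef_pos: [0.435, -0.1816, 0.1127]
ee_rot: [-3.136, 0.521, -2.615]
force: [0.8, 0.1, -1.8]
width: 0.036
gripper_force: 20.0
t 18.95 [ 0.435  -0.1816  0.1127] w 0.036 q [-0.38  0.06 -0.55 -0.63 -0.72 -0.23] rotfix [-0.004 -0.002  0.003]
(0.57, -0.0587, 0.11) [-15.34   3.89   9.1 ]
(0.57, -0.0587, 0.06) [-12.85   3.91  13.44]
(0.57, -0.0587, 0.0306) [-11.38   3.93  15.99]
```

```bash
python3 -m creep '[[[3.2,-3.8,1,2.3,0,0,0],[3.2,-7.7,2,4.6,0,0,0],[3.2,-11.5,3,6.9,0,0,0],[3.2,-15.3,3.9,9.1,0,0,0],[3.2,-15.3,3.9,9.1,0,0,0],[3.2,-15.3,3.9,9.1,0,0,0],[3.2,-15.3,3.9,9.1,0,0,0]]]'; python3 - <<'E'
from kin import *
go((.57,-.0587,.06),(.57,-.0587,.0306)); s=get_state(); f=fk(s["q"]); print(s["joint_efforts"].round(1),segcyl(f["left"],f["k"],.05),segcyl(f["e"],f["w"],.055))
cv2.imwrite("pics/top6.png",grab_frame("top"))
E
```

```text
t: 19.82
eef_pos: [0.5673, -0.059, 0.1055]
ee_rot: [3.14, 0.517, -2.621]
force: [0.4, -0.2, 0.1]
width: 0.0358
gripper_force: 20.0
t 19.82 [ 0.5673 -0.059   0.1055] w 0.0358 q [ 0.04  0.15 -0.51 -0.51 -0.5  -0.69] rotfix [ 0.    -0.006 -0.002]
(0.57, -0.0587, 0.06) [ 2.04 -0.11  4.07]
(0.57, -0.0587, 0.0306) [ 3.49 -0.12  6.63]
[  0.4 -36.3  24.1   4.5   1.1   0. ] 0.04565978489765293 0.05644875240931841
```

View pics/top6.png

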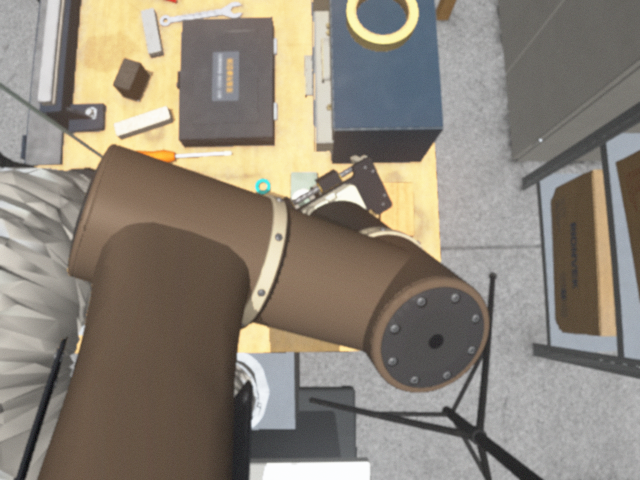

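The tool is over the stone. The tube end at (90,215) lies above and beside the hose, with about 4.5 cm modelled clearance. Descending in steps.

```bash
python3 -m creep '[[[3.2,1,-0.1,2,0,0,0],[3.2,2,-0.1,4,0,0,0],[3.2,2.8,-0.1,5.4,0,0,0],[3.2,3.2,-0.1,6.1,0,0,0],[3.2,3.3,-0.1,6.3,0,0,0],[3.2,3.3,-0.1,6.3,0,0,0]]]'; python3 - <<'E'
from kin import *
go((.57,-.0587,.0306)); s=get_state(); f=fk(s["q"]); print(s["joint_efforts"].round(1),segcyl(f["left"],f["k"],.05),segcyl(f["e"],f["w"],.055))
E
```

```text
t: 20.62
eef_pos: [0.571, -0.0581, 0.0353]
ee_rot: [3.141, 0.518, -2.619]
force: [0.4, 0.3, -0.7]
width: 0.0356
gripper_force: 20.0
t 20.62 [ 0.571  -0.0581  0.0353] w 0.0356 q [-0.01  0.28 -0.5  -0.68 -0.41 -0.47] rotfix [ 0.    -0.005 -0.001]
(0.57, -0.0587, 0.0306) [ 0.34 -0.    0.35]
[ -0.1 -42.8  20.2   3.4   0.8   0.1] 0.04883836140001922 0.06324131308862074
```

```bash
python3 -m creep '[[[3.2,0.34,0,0.3,0,0,0],[3.2,0.34,0,0.35,0,0,0],[3.2,0.34,0,0.35,0,0,0]]]' && python3 -m creep '[[[5,0,0,0,0,0,0],[5,0,0,0,0,0,0],[5,0,0,0,0,0,0],[5,-1,0,-1.75,0,0,0],[5,-2.5,0,-4.3,0,0,0],[5,-4,0,-7,0,0,0],[5,-4,0,-7,0,0,0]]]'; python3 - <<'E'
from kin import *
go((.4225,-.0305,.12),(.5,-.12,.12))
E
```

```text
t: 21.0
eef_pos: [0.5699, -0.0584, 0.0303]
ee_rot: [3.141, 0.518, -2.619]
force: [0.5, 0.1, -0.3]
width: 0.036
gripper_force: 20.0
t: 21.88
eef_pos: [0.5712, -0.0583, 0.1137]
ee_rot: [-3.14, 0.522, -2.617]
force: [0.6, -0.3, 0.0]
width: 0.0503
gripper_force: 0.0
t 21.88 [ 0.5712 -0.0583  0.1137] w 0.0503 q [ 0.04  0.14 -0.5  -0.5  -0.5  -0.7 ] rotfix [-0.001 -0.002  0.001]
(0.4225, -0.0305, 0.12) [ 9.64  9.85 -6.29]
(0.5, -0.12, 0.12) [ 7.71 -1.78 -5.16]
```

```bash
python3 - <<'E'
from kin import *
q=get_state()["q"]
for p in [(.5,-.045,.12),(.425,-.029,.12),(.425,-.029,.06),(.425,-.029,.0115)]:
    q,e=ik(np.array(p),RL,q); f=fk(q); print(p,q.round(2),round(e,3),round(segcyl(f["left"],f["k"],.05),3),round(segcyl(f["e"],f["w"],.055),3))
E
python3 -m creep '[[[5,2.4,2.5,-1.6,0,0,0],[5,4.8,4.9,-3.1,0,0,0],[5,7.2,7.4,-4.7,0,0,0],[5,9.5,9.9,-6.2,0,0,0],[5,9.5,9.9,-6.2,0,0,0],[5,9.5,9.9,-6.2,0,0,0]]]'; python3 - <<'E'
from kin import *
go((.425,-.029,.06),(.425,-.029,.0115)); cv2.imwrite("pics/side7.png",grab_frame("side"))
E
```

```text
(0.5, -0.045, 0.12) [ 0.08  0.02 -0.65 -0.49 -0.47 -0.74] 0.0 0.059 0.07
(0.425, -0.029, 0.12) [ 0.21 -0.14 -0.83 -0.4  -0.41 -0.93] 0.0 0.111 0.118
(0.425, -0.029, 0.06) [ 0.1   0.02 -0.8  -0.66 -0.34 -0.57] 0.0 0.063 0.082
(0.425, -0.029, 0.0115) [-0.04  0.16 -0.75 -0.92 -0.34 -0.18] 0.0 0.074 0.093
t: 22.62
eef_pos: [0.4229, -0.029, 0.118]
ee_rot: [3.141, 0.519, -2.618]
force: [1.1, -0.2, 0.2]
width: 0.05
gripper_force: 0.0
t 22.62 [ 0.4229 -0.029   0.118 ] w 0.05 q [ 0.23 -0.15 -0.83 -0.37 -0.41 -0.97] rotfix [ 0.001 -0.005 -0.   ]
(0.425, -0.029, 0.06) [ 2.72 -0.11  5.13]
(0.425, -0.029, 0.0115) [ 5.13 -0.11  9.34]
```

View pics/side7.png

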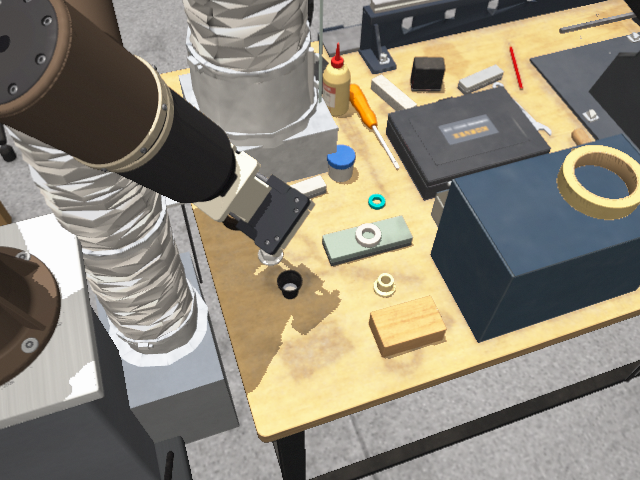

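The ring lies flat in the middle of the stone at (369,235), and the bush and loupe are fine. Now the nut.

```bash
python3 -m creep '[[[5,1.4,-0.1,2.6,0,0,0],[5,2.7,-0.1,5.1,0,0,0],[5,3.9,-0.1,7.2,0,0,0],[5,4.7,-0.1,8.6,0,0,0],[5,5.1,-0.1,9.3,0,0,0],[5,5.1,-0.1,9.3,0,0,0],[5,5.1,-0.1,9.3,0,0,0]]]' && python3 -m creep '[[[2,0,0,0,0,0,0],[2,0,0,0,0,0,0],[2,0,0,0,0,0,0],[2,0,0,0,0,0,0],[2,0,0,0,0,0,0],[2,0,0,0,0,0,0]]]' 25; python3 - <<'E'
from kin import *
s=get_state(); x,y,z=s["eef_pos"]; go((x,y,.13))
E
```

```text
t: 23.55
eef_pos: [0.4247, -0.0295, 0.0115]
ee_rot: [3.14, 0.518, -2.62]
force: [-0.0, 0.2, 0.4]
width: 0.0498
gripper_force: 0.0
t: 24.3
eef_pos: [0.4245, -0.029, 0.012]
ee_rot: [3.141, 0.519, -2.619]
force: [-2.8, 1.0, 6.7]
width: 0.0262
gripper_force: 25.0
t 24.3 [ 0.4245 -0.029   0.012 ] w 0.0262 q [ 0.    0.15 -0.75 -0.87 -0.33 -0.26] rotfix [ 0.001 -0.005 -0.001]
(np.float64(0.4245068725536024), np.float64(-0.028985849817582367), 0.13) [-5.850e+00  1.000e-02 -1.025e+01]
```

```bash
python3 -m creep '[[[2,-1,0,-1.75,0,0,0],[2,-2.9,0,-5,0,0,0],[2,-5.8,0,-10.2,0,0,0],[2,-5.8,0,-10.2,0,0,0],[2,-5.8,0,-10.2,0,0,0]]]'; python3 - <<'E'
from kin import *
go((.563,-.212,.13),(.563,-.212,.07),(.563,-.212,.048))
E
```

```text
t: 24.92
eef_pos: [0.4239, -0.0289, 0.1292]
ee_rot: [3.14, 0.519, -2.618]
force: [-0.3, 0.3, -1.1]
width: 0.0263
gripper_force: 25.0
t 24.93 [ 0.4239 -0.0289  0.1292] w 0.0263 q [ 0.23 -0.17 -0.83 -0.34 -0.44 -1.  ] rotfix [ 0.001 -0.004 -0.   ]
(0.563, -0.212, 0.13) [ -2.55 -22.82   1.34]
(0.563, -0.212, 0.07) [  0.42 -22.82   6.55]
(0.563, -0.212, 0.048) [  1.52 -22.82   8.46]
```

```bash
python3 -m creep '[[[2,-0.6,-5.7,0.3,0,0,0],[2,-1.3,-11.4,0.7,0,0,0],[2,-1.9,-17.1,1,0,0,0],[2,-2.5,-22.8,1.3,0,0,0],[2,-2.5,-22.8,1.3,0,0,0],[2,-2.5,-22.8,1.3,0,0,0],[2,-1,-22.8,4,0,0,0],[2,0.4,-22.8,6.5,0,0,0],[2,0.4,-22.8,6.5,0,0,0],[2,0.4,-22.8,6.5,0,0,0]]]'; python3 - <<'E'
from kin import *
go((.563,-.212,.048))
E
```

```text
t: 26.18
eef_pos: [0.5632, -0.2121, 0.0711]
ee_rot: [3.141, 0.518, -2.618]
force: [-0.1, -0.0, -0.3]
width: 0.026
gripper_force: 25.0
t 26.18 [ 0.5632 -0.2121  0.0711] w 0.026 q [-0.34  0.31 -0.34 -0.65 -0.68 -0.24] rotfix [ 0.    -0.005 -0.   ]
(0.563, -0.212, 0.048) [1.16 0.01 2.01]
```

```bash
python3 -m creep '[[[2,0.7,0,1.2,0,0,0],[2,1.1,0,1.9,0,0,0],[2,1.16,0,2.0,0,0,0],[2,1.16,0,2.0,0,0,0],[2,1.16,0,2.0,0,0,0]]]' && python3 -m creep '[[[4.6,0,0,0,0,0,0],[4.6,0,0,0,0,0,0],[4.6,0,0,0,0,0,0],[4.6,-1,0,-1.75,0,0,0],[4.6,-2.5,0,-4.3,0,0,0],[4.6,-3.5,0,-6,0,0,0],[4.6,-3.5,0,-6,0,0,0]]]'; python3 - <<'E'
from kin import *
go((.434,-.1,.12)); cv2.imwrite("pics/side8.png",grab_frame("side")[150:450,150:470])
E
```

```text
t: 26.8
eef_pos: [0.5628, -0.2125, 0.0472]
ee_rot: [3.14, 0.518, -2.619]
force: [0.4, -1.2, -0.6]
width: 0.0261
gripper_force: 25.0
t: 27.68
eef_pos: [0.5644, -0.2125, 0.1187]
ee_rot: [-3.139, 0.52, -2.617]
force: [-0.4, -0.1, -0.2]
width: 0.0458
gripper_force: 0.0
t 27.68 [ 0.5644 -0.2125  0.1187] w 0.0458 q [-0.33  0.24 -0.32 -0.59 -0.74 -0.33] rotfix [-0.002 -0.004  0.001]
(0.434, -0.1, 0.12) [ 4.84 16.26 -2.96]
```

View pics/side8.png

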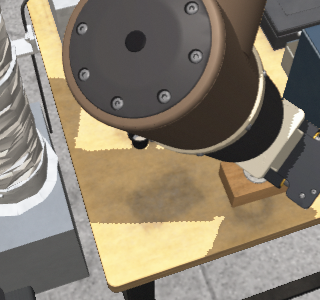

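```bash
python3 -m creep '[[[5.2,1.2,4.1,-0.8,0,0,0],[5.2,2.4,8.2,-1.5,0,0,0],[5.2,3.6,12.2,-2.3,0,0,0],[5.2,4.7,16.2,-2.8,0,0,0],[5.2,4.7,16.2,-2.8,0,0,0],[5.2,4.7,16.2,-2.8,0,0,0]]]'; python3 - <<'E'
from kin import *
go((.4379,-.098,.07),(.4379,-.098,.019)); cv2.imwrite("pics/top9.png",grab_frame("top"));cv2.imwrite("pics/side9.png",grab_frame("side")[150:450,150:470])
E
```

```text
t: 28.48
eef_pos: [0.4354, -0.0991, 0.1178]
ee_rot: [3.141, 0.518, -2.618]
force: [0.5, 0.2, -0.2]
width: 0.0518
gripper_force: 0.0
t 28.48 [ 0.4354 -0.0991  0.1178] w 0.0518 q [-0.11 -0.04 -0.67 -0.56 -0.59 -0.53] rotfix [ 0.001 -0.006 -0.   ]
(0.4379, -0.098, 0.07) [ 2.13 -0.03  4.29]
(0.4379, -0.098, 0.019) [ 4.66 -0.04  8.72]
```

View pics/side9.png

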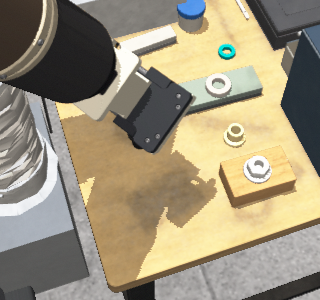

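Nut is on the block at crop (258,167), the ring at (218,85), and the bush at (236,132). Now the loupe.

```bash
python3 -m creep '[[[5.2,1,0,2.2,0,0,0],[5.2,2.1,0,4.3,0,0,0],[5.2,3.2,0,6.2,0,0,0],[5.2,4.2,0,8,0,0,0],[5.2,4.65,0,8.7,0,0,0],[5.2,4.65,0,8.7,0,0,0],[5.2,4.65,0,8.7,0,0,0]]]' && python3 -m creep '[[[2.6,0,0,0,0,0,0],[2.6,0,0,0,0,0,0],[2.6,0,0,0,0,0,0],[2.6,0,0,0,0,0,0],[2.6,0,0,0,0,0,0]]]' 10; python3 - <<'E'
from kin import *
s=get_state(); x,y,z=s["eef_pos"]; go((x,y,z+.03),(x,y,z+.06))
E
```

```text
t: 29.45
eef_pos: [0.4378, -0.0982, 0.0193]
ee_rot: [3.14, 0.518, -2.62]
force: [0.1, 0.3, 0.2]
width: 0.0519
gripper_force: 0.0
t: 30.08
eef_pos: [0.4378, -0.0977, 0.0196]
ee_rot: [3.141, 0.519, -2.619]
force: [-0.1, 0.7, 5.1]
width: 0.0336
gripper_force: 10.0
t 30.07 [ 0.4378 -0.0977  0.0196] w 0.0336 q [-0.22  0.19 -0.66 -0.84 -0.47 -0.12] rotfix [ 0.    -0.005 -0.001]
(np.float64(0.43776414140787095), np.float64(-0.09769162230903741), np.float64(0.049635221652785944)) [-1.49  0.   -2.61]
(np.float64(0.43776414140787095), np.float64(-0.09769162230903741), np.float64(0.07963522165278594)) [-2.97  0.   -5.21]
```

```bash
python3 -m creep '[[[2.6,-1,0,-1.75,0,0,0],[2.6,-2,0,-3.5,0,0,0],[2.6,-3,0,-5.2,0,0,0],[2.6,-3,0,-5.2,0,0,0],[2.6,-3,0,-5.2,0,0,0]]]'; python3 - <<'E'
from kin import *
go((.4955,-.132,.08),(.4955,-.132,.04),(.4955,-.132,.02)); cv2.imwrite("pics/side10.png",grab_frame("side")[150:450,150:470])
E
```

```text
t: 30.7
eef_pos: [0.4373, -0.0974, 0.0788]
ee_rot: [3.14, 0.518, -2.619]
force: [0.3, 0.6, -0.3]
width: 0.0343
gripper_force: 10.0
t 30.7 [ 0.4373 -0.0974  0.0788] w 0.0343 q [-0.14  0.04 -0.67 -0.65 -0.52 -0.4 ] rotfix [ 0.001 -0.006 -0.001]
(0.4955, -0.132, 0.08) [-2.94 -5.91  1.52]
(0.4955, -0.132, 0.04) [-0.96 -5.91  5.  ]
(0.4955, -0.132, 0.02) [ 0.03 -5.91  6.74]
```

View pics/side10.png

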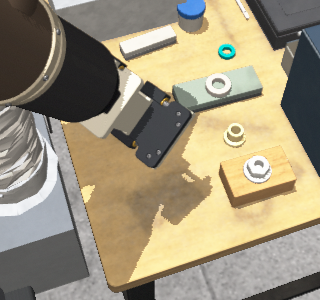

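The loupe is hidden behind the gripper, and the width (0.034) shows it is held. Placing it.

```bash
python3 -m creep '[[[2.6,-1.5,-3,0.8,0,0,0],[2.6,-2.9,-5.9,1.5,0,0,0],[2.6,-2.9,-5.9,1.5,0,0,0],[2.6,-2,-5.9,3.2,0,0,0],[2.6,-1,-5.9,5,0,0,0],[2.6,-0.4,-5.9,6,0,0,0],[2.6,-0.1,-5.9,6.5,0,0,0],[2.6,-0.1,-5.9,6.5,0,0,0],[2.6,-0.1,-5.9,6.5,0,0,0]]]'; python3 - <<'E'
from kin import *
go((.4955,-.132,.02))
E
```

```text
t: 31.88
eef_pos: [0.4959, -0.1322, 0.0236]
ee_rot: [3.141, 0.518, -2.619]
force: [1.3, -0.2, -0.5]
width: 0.0342
gripper_force: 10.0
t 31.88 [ 0.4959 -0.1322  0.0236] w 0.0342 q [-0.25  0.26 -0.54 -0.78 -0.51 -0.15] rotfix [ 0.    -0.005 -0.001]
(0.4955, -0.132, 0.02) [0.2  0.04 0.3 ]
```

```bash
python3 -m creep '[[[2.6,0.1,0,0.15,0,0,0],[2.6,0.2,0,0.3,0,0,0],[2.6,0.2,0,0.3,0,0,0],[2.6,0.2,0,0.3,0,0,0]]]' && python3 -m creep '[[[5.2,0,0,0,0,0,0],[5.2,0,0,0,0,0,0],[5.2,0,0,0,0,0,0],[5.2,-1,0,-1.75,0,0,0],[5.2,-3,0,-5.2,0,0,0],[5.2,-5.5,0,-9.5,0,0,0],[5.2,-8,0,-13.9,0,0,0],[5.2,-8,-5,-14,0,0,0],[5.2,-8,-10,-14,0,0,0],[5.2,-5,-14,-18,0,0,0],[5.2,-1,-18,-22,0,0,0],[5.2,-1,-18,-22,0,0,0]]]'; python3 - <<'E'
from kin import *
go(); cv2.imwrite("pics/side11.png",grab_frame("side"));cv2.imwrite("pics/top11.png",grab_frame("top"))
E
```

```text
t: 32.38
eef_pos: [0.4956, -0.1323, 0.0198]
ee_rot: [3.14, 0.518, -2.619]
force: [0.6, -0.0, 0.3]
width: 0.034
gripper_force: 10.0
t: 33.88
eef_pos: [0.4976, -0.3424, 0.216]
ee_rot: [-3.141, 0.518, -2.623]
force: [-0.5, -0.7, -0.6]
width: 0.0519
gripper_force: 0.0
t 33.88 [ 0.4976 -0.3424  0.216 ] w 0.0519 q [-0.61  0.2  -0.14 -0.54 -1.07 -0.22] rotfix [-0.003 -0.006 -0.004]
```

View pics/side11.png

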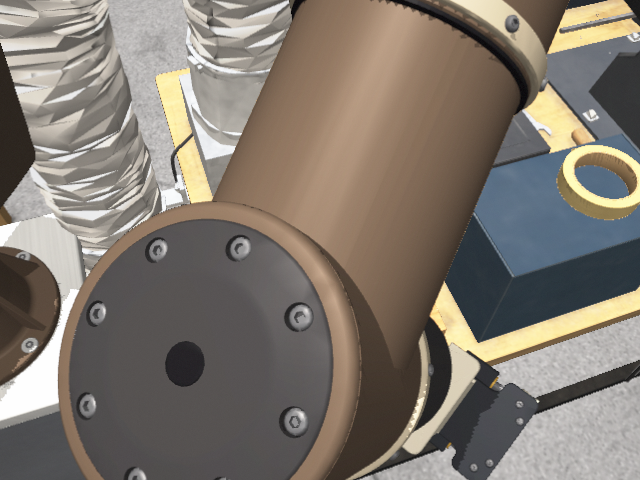

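The arm blocks the side view, so I'll raise it clear.

```bash
python3 - <<'E'
from kin import *
q=get_state()["q"]
for p in [(.47,-.3,.35),(.45,-.25,.55)]:
    q,e=ik(np.array(p),RL,q); print(p,q.round(2),round(e,3))
go((.47,-.3,.35),(.45,-.25,.55))
E
```

```text
(0.47, -0.3, 0.35) [-0.57  0.03 -0.05 -0.48 -1.27 -0.38] 0.0
(0.45, -0.25, 0.55) [-0.49 -0.08  0.26 -0.44 -1.61 -0.64] 0.0
t 33.98 [ 0.4982 -0.3395  0.2152] w 0.0519 q [-0.61  0.2  -0.14 -0.54 -1.06 -0.22] rotfix [-0.    -0.006 -0.003]
(0.47, -0.3, 0.35) [ -6.25   4.85 -11.94]
(0.45, -0.25, 0.55) [-16.8   10.22 -28.94]
```

```bash
python3 -m creep '[[[5.2,-2,1.6,-4,0,0,0],[5.2,-4.1,3.2,-8,0,0,0],[5.2,-6.2,4.8,-12,0,0,0],[5.2,-8.9,6.2,-16,0,0,0],[5.2,-11.5,7.5,-20.4,0,0,0],[5.2,-14.1,8.8,-24.7,0,0,0],[5.2,-16.8,10.2,-28.9,0,0,0],[5.2,-16.8,10.2,-28.9,0,0,0],[5.2,-16.8,10.2,-28.9,0,0,0]]]'; python3 - <<'E'
from kin import *
s=grab_frame("side"); t=grab_frame("top"); cv2.imwrite("pics/side12.png",s); cv2.imwrite("pics/top12.png",t)
cr=cv2.resize(s[180:420,220:460],None,fx=2.5,fy=2.5,interpolation=cv2.INTER_CUBIC); cv2.imwrite("pics/sc12.png",cr)
E
```

```text
t: 35.1
eef_pos: [0.4507, -0.2473, 0.5495]
ee_rot: [3.14, 0.519, -2.617]
force: [-0.6, 0.3, -1.2]
width: 0.0524
gripper_force: 0.0
```

View pics/sc12.png

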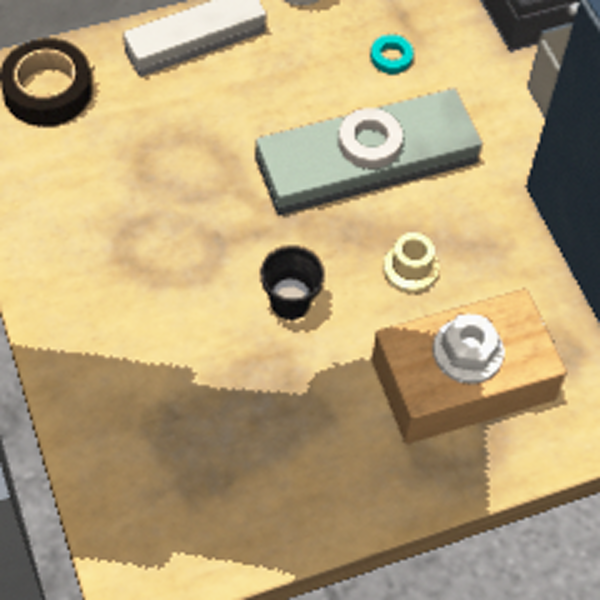

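All four parts are upright: ring (371,136) on the stone, nut (471,337) on the block, bush (414,249) and loupe (292,273). Now checking the distances.

```bash
python3 - <<'E'
from h import *
S=lambda x,y,z: back("side",220+(x+.5)/2.5-.5,180+(y+.5)/2.5-.5,z)[:2]
st=np.array([.5664,-.0634]); bl=np.array([.5613,-.2153]); r=S(371,136,.033); n=S(471,337,.054); b=(S(414,249,.024)+S(411,270,.004))/2; l=S(292,273,.034)
y=np.array([-1,.025]); d=np.linalg.norm
print("ring",r.round(4),d(r-st).round(4)," nut",n.round(4),d(n-bl).round(4))
print("bush",b.round(4),"y in block",((b-bl)@y).round(4),d(b-bl).round(4),d(b-st).round(4))
print("loupe",l.round(4),"y",((l-bl)@y).round(4),d(l-bl).round(4),d(l-st).round(4),d(l-b).round(4))
E
```

```text
ring [ 0.5659 -0.0632] 0.0005  nut [ 0.5602 -0.2146] 0.0013
bush [ 0.5624 -0.14  ] y in block 0.0008 0.0753 0.0767
loupe [ 0.489  -0.1367] y 0.0742 0.1067 0.1066 0.0735
```

All within tolerance, with the arm clear and at rest.

```bash
python3 -c "
from station import *
print(job_done())"
```

```text
the job is handed in; nothing more can be done
None
```

I handed the job in at about 35 s: the ring is on the stone, the nut on the block, the bush midway and the loupe 73.5 mm in front of it, all upright and within tolerance by the last side-camera picture.

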